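# Zero the kitchen scale with the bowl on it

## Task

The grey bowl is standing on the kitchen scale, ready for weighing: zero the scale by pressing its yellow button gently down with the fingertips, keep it down for about a second, then let it come up and draw back clear. Do not press the red or the blue button, and do not move or lift the bowl, the onion, the garlic or the lemon.

Things in the scene. Friction and masses are not known exactly. Their poses are not given: they have to be found in the camera images.
- scale: Flat grey kitchen scale, fixed to the counter, 270 (along its x) x 190 (along its y) mm, top face 28 mm above the counter. Origin under its centre, on the counter; x points from the control strip, which is the side nearer the robot, to the steel pan. A small display, flush to 2 mm, lies between buttons and pan, centred at x = -52 mm. Three round buttons stand in a row at x = -108 mm, y = -56, 0 and +56 mm; which colour is at which place varies.
- pan (a point): Centre of the top of the scale's round steel pan (144 mm across), 36 mm above the counter, at x = +60 mm on the scale.
- tare_base: Flat black bezel of the yellow button, a disc 34 mm across and 3 mm thick lying on the scale; origin under its centre, on the scale's top face; z up.
- tare_top (a point): Centre of the top of the yellow button (zero/tare), a round cap 26 mm across, 9 mm above the scale's top face when up, so 37 mm above the counter; moves with the cap.
- tare (a joint): Travel of the yellow button in m: 0 is up, 0.005 is fully down (its top then stands 1 mm above the bezel). Sprung: 1.2 N to start it, 4 N to hold it fully down; it comes up by itself. It counts as down past 0.003.
- power_top (a point): Centre of the top of the red button (off), same size and height as the yellow one; not to be pressed.
- power (a joint): Travel of the red button in m, 0 is up, 0.005 fully down; same spring as the yellow one.
- units_top (a point): Centre of the top of the blue button (units), same size and height as the yellow one; not to be pressed.
- units (a joint): Travel of the blue button in m, 0 is up, 0.005 fully down; same spring as the yellow one.
- bowl: Grey stoneware bowl, loose, empty, 170 mm across the rim and 97 mm high, standing on the pan, so its rim is 133 mm above the counter; the nearest part of the rim is about 75 to 85 mm behind the row of buttons. Origin at the centre of its underside; z up.
- onion: Brown onion, 73 x 75 x 77 mm high, loose on the counter to the left of the scale's control strip. Origin at the centre of its underside.
- garlic: Pale garlic bulb, 60 x 57 x 58 mm high, loose on the counter to the right of the scale's control strip. Origin at the centre of its underside.
- lemon: Yellow lemon, 83 x 58 x 58 mm high, loose on the counter to the right of the scale, farther back than the garlic. Origin at the centre of its underside.
Things that resemble listed ones, but are neither listed nor needed, are in the scene too. There is more than one size of the lemon; the one meant has the size given above.

How it is judged:
On the way:
1. the yellow button is kept down (more than 3 of its 5 mm) by the fingers for 0.6 s (value of joint tare above 0.003 m and contact force between the fingers and tare_base above 0.3 N), for 0.6 s.
At the end, for the whole second after the job is handed in: All three buttons are up again (within 1 mm); the bowl stands upright on the pan, within 22 mm of its centre; bowl, onion, garlic and lemon are at rest within 15 mm of where they started (value of joint each of tare, power, units below 0.001 m and horizontal distance between bowl and pan below 0.022 m and angle between bowl's own z axis and vertical below 0.1 rad and distance of each of bowl, onion, garlic, lemon from where it was at the start of the episode below 0.015 m and linear speed of each of bowl, onion, garlic, lemon below 0.02 m/s); the robot touches nothing.
It fails at once if the red or the blue button is pressed (more than 1.5 mm) (value of joint any of power, units above 0.0015 m).
It fails at once if the yellow button or the scale is pushed harder than 20 N (contact force between any of the arm, the fingers and tare_base above 20 N or contact force between any of the arm, the fingers and scale above 20 N).
It fails at once if the bowl, the onion, the garlic or the lemon is moved or lifted by more than 15 mm (distance of any of bowl, onion, garlic, lemon from where it was at the start of the episode above 0.015 m).
It also fails if it takes over 32 s, if anything falls off the work surface, if the arm or the gripper's body presses on something with over 40 N, if the wrist force passes 120 N, or if a joint passes its speed limit or range.

## Robot

A 6-joint arm with a two-finger parallel gripper is mounted at the origin on a cart in front of the work surface, level with it; the furniture and walls round the work are solid. World frame = base frame: x ahead of the robot, y to its left, z up, the work surface at z = 0. Lengths are in m, angles in rad, forces in N, time in s.
With the tool pointing down it reaches from about 0.35 to 0.8 m from the base axis. Payload 7.3 kg.
Tool frame: the origin (TCP) lies at the very end of the fingers, on their centre line; the grasp point (between the pads) lies 19 mm behind it; z points along the fingers, y is the line along which they close (so a half turn about z gives the same grasp; the last joint's range is limited). The gripper opens to 85 mm and grips with 20 to 120 N. Pads are 22 mm wide; open, the fingers measure 114 mm over their backs; the gripper's body (76 mm by 85 mm) begins 54 mm behind the grasp point. The pads swing forward as they close: fully open they stand 13 mm farther back than shut.
Start: joints at [1.135, 0.342, 1.524, -0, 1.275, -0.146], TCP at [0.15, 0.503, 0.207] pointing down, gripper open.
Joint ranges: [-2.53, 2.53], [-0.77, 2.02], [0.04, 2.7], [-1, 4.14], [0.28, 2.66], [-3.11, 3.11]. Speed limits (rad/s): [2.57, 2.57, 3.14, 3.14, 3.14, 3.14].

## Interface

Orientations are given as a unit quaternion [w, x, y, z].
In Python, from rig import bot gives the robot as it stands. The module is installed in compiled form; this text tells all that it offers.
- The arm moves only by the tool arm_command, never from a script. Its argument "motion" is a list that holds one entry, the list of rows, each a list of 6 numbers: the shift along the tool's x, y, z in mm, then the turn, a rotation vector about the tool's x, y, z in degrees. A call has 1 to 8 rows; each row is the pose to reach, as a shift and turn from the pose commanded when the call began, along the tool's axes at that moment; what a row does not reach only later rows make up. A row lasts 1/10 s, in which the tool goes at most 50 mm and 8.59 degrees, less where a joint would pass 70% of its speed; a pose out of reach is approached as far as the arm can. A call with a gripper value outside its range is refused whole. "fingers" is the opening in per cent of the stroke, from 0 (shut) to 100 (fully open), set as the call begins (left out, the last holds). The fingers move at their own pace and stop on an object; the grip force is fixed at half the most. Time passes only in rows, so rows that repeat a pose let the fingers close. It gives the time, the measured TCP pose, the force, the opening and the grip force at its end, in the units of the state.
- bot.get_state(): the state, without advancing time (a new reading comes with each control period).
- bot.capture(name): name is "scene" or "top"; returns the picture (480x640x3 uint8, red, green, blue); there is no depth.
- bot.calibration(name): a dict with "camera_matrix" (3x3 intrinsics, pixels), "R" (3x3) and "t" (3): a world point X has camera coordinates R X + t. Camera axes: x right, y down, z forward; pixel columns grow to the right and rows downward; lengths in m; the calibration is good to about 2 mm. A picture is of the moment at which its call begins. calibration takes no time and is no camera call.
- bot.sign_off(): hands the job in; it is judged then, once.
The state is a dict: "time": time; "joint_pos": joint angles; "dq": joint speeds; "effort": joint torques, N m; "ee_pos": TCP position; "eef_rot": TCP orientation; "wrist_force": force on the tool from outside, world axes, zero at the start; "wrist_torque": the same for the moment, N m; "width": finger opening in m; "finger_force": force on a finger pad.
Only numpy, scipy, OpenCV 4.12 (cv2) and the standard library are available. Lean on these libraries where they do the work, as an engineer would, in place of code of your own. Each camera call takes 0.05 s, during which the arm holds its last target. There are 200 camera calls.

## Working session

There is one attempt and no reset: what is moved stays moved. The work goes in short steps, Python scripts to look and compute and a tool call to move; the robot and the scene stay as the last step left them, time stands still between calls to the robot, and variables do not carry over. Pictures are saved under pics/ and viewed, at most 10 in all, crops included, and the job is handed in when it is done.

Besides the shell and the picture viewer there is one more tool, called as name(argument=value, ...) on one line, values as JSON. arm_command: Moves the arm, as the interface text tells. Its arguments: {"type":"object","properties":{"motion":{"type":"array","items":{"type":"array","items":{"type":"array","items":{"type":"number"}}}},"fingers":{"type":"number"}},"required":["motion"]}

```bash
mkdir -p pics; python3 - <<'E'
from rig import bot
import cv2
for n in("scene","top"):
    cv2.imwrite(f"pics/{n}0.png",bot.capture(n)[:,:,::-1])
    c=bot.calibration(n);print(n,c["camera_matrix"].tolist(),(-c["R"].T@c["t"]).round(3))
s=bot.get_state();print(s["time"],s["ee_pos"],s["eef_rot"],s["width"])
E
```

```text
scene [[543.9515207363596, 0.0, 317.68209256252874], [0.0, 543.9515207363596, 239.86387264638023], [0.0, 0.0, 1.0]] [-0.008 -0.381  0.592]
top [[600.8526398087145, 0.0, 320.1861877737476], [0.0, 600.8526398087145, 244.85724494753256], [0.0, 0.0, 1.0]] [ 0.347 -0.06   1.04 ]
0.1 [0.14983136 0.50276361 0.2067178 ] [-1.99645532e-04  1.44382972e-01  9.89521650e-01 -6.49147440e-04] 0.08534368596236658
```

View pics/scene0.png

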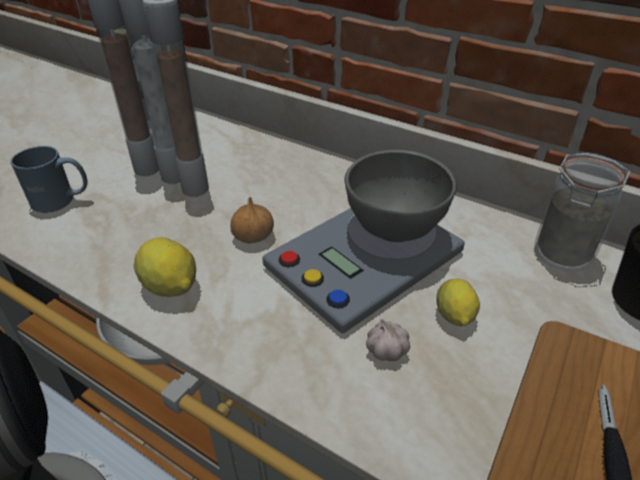

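View pics/top0.png

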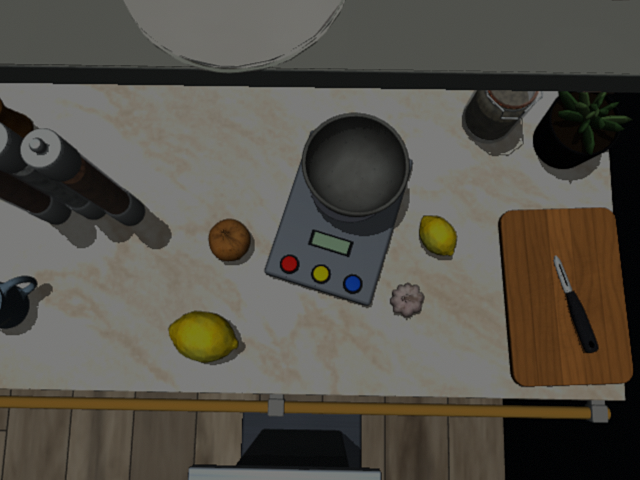

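The scene view shows red at (289,258), yellow at (313,277) and blue at (339,298). The top view has them at (290,264), (321,273) and (353,284).

These could be taken for the yellow button:
- the big lemon, top (204,337)
- the small lemon, top (438,236)
- the brass rail, top (300,407)
- the middle cap, top (321,273), which is my choice because it is round and lies on the control strip

Next I'll measure it in both views and check it in a close crop.

```bash
cat >h.py <<'E'
import cv2,numpy as np
from rig import bot
from scipy.spatial.transform import Rotation as Ro
def ray(n,px,z):
    c=bot.calibration(n);o=-c["R"].T@c["t"]
    d=c["R"].T@np.linalg.inv(c["camera_matrix"])@[*px,1]
    return o+d*(z-o[2])/d[2]
def blob(img,hue,seed,r=22):
    h=cv2.cvtColor(img,cv2.COLOR_RGB2HSV)
    m=((np.abs((h[...,0].astype(int)-hue+90)%180-90)<12)&(h[...,1]>130)&(h[...,2]>60)).astype(np.uint8)
    k=np.zeros_like(m);cv2.circle(k,seed,r,1,-1)
    n,l,s,c=cv2.connectedComponentsWithStats(m*k)
    i=1+np.argmax(s[1:,4]);return c[i],s[i]
E
python3 - <<'E'
from h import *
S={"scene":((289,258),(313,277),(339,298)),"top":((290,264),(321,273),(353,284))}
for n in S:
    im=cv2.imread(f"pics/{n}0.png")[:,:,::-1].copy()
    P=[]
    for q,h in zip(S[n],(0,26,112)):
        c,s=blob(im,h,q,14);p=ray(n,c,.036);P.append(p);print(n,c.round(1),s[2:],p.round(4))
    print(np.linalg.norm(P[0]-P[1]),np.linalg.norm(P[2]-P[1]))
s=bot.get_state();R=Ro.from_quat(s["eef_rot"],scalar_first=True).as_matrix();print(R.round(3))
# rough obstacles
for n,px,z in(("top",(230,240),.04),("top",(407,300),.03),("top",(356,165),.1),("top",(204,337),.04),("top",(357,215),.133),("top",(135,210),.0),("top",(165,235),0)):print(px,ray(n,px,z).round(3))
cv2.imwrite("pics/crop.png",cv2.resize(cv2.imread("pics/top0.png")[220:320,255:395],None,fx=4,fy=4))
E
```

```text
scene [288.8 256.7] [ 17  13 165] [ 0.484  -0.0014  0.036 ]
scene [312.3 275.9] [ 18  13 184] [ 0.468 -0.055  0.036]
scene [337.6 296.5] [ 19  14 208] [ 0.4525 -0.1083  0.036 ]
0.05594102461905667 0.05543319627472198
top [288.8 263.2] [ 15  15 181] [0.487  0.0013 0.036 ]
top [320.4 273.1] [ 16  15 183] [ 0.4712 -0.0523  0.036 ]
top [352.2 283.1] [ 15  15 182] [ 0.4551 -0.1059  0.036 ]
0.05586340107695542 0.055924741859496016
[[-0.958  0.286 -0.001]
 [ 0.286  0.958 -0.001]
 [ 0.    -0.001 -1.   ]]
(230, 240) [0.524 0.102 0.04 ]
(407, 300) [ 0.429 -0.198  0.03 ]
(356, 165) [ 0.641 -0.107  0.1  ]
(204, 337) [0.361 0.137 0.04 ]
(357, 215) [ 0.55  -0.108  0.133]
(135, 210) [0.583 0.279 0.   ]
(165, 235) [0.538 0.223 0.   ]
```

View pics/crop.png

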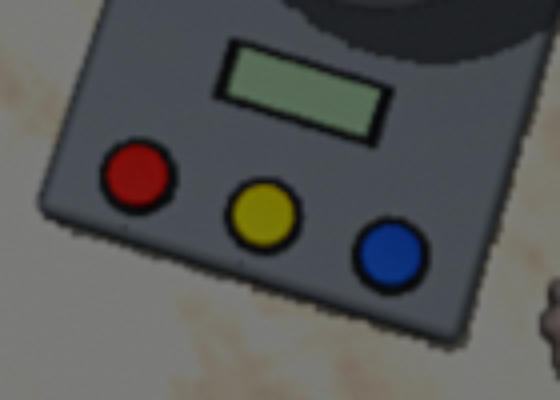

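The crop shows red, yellow and blue left to right, with the yellow cap in the middle at crop (263,215). Both views agree to about 3 mm, and the spacing of 55.9 mm matches the 56 mm given. The target is (0.470, -0.0535). Tool y already lies along the button row, so no turn is needed. I'll shut the fingers and cross over at height.

arm_command(motion=[[[-29,-27,0,0,0,0],[-58,-55,0,0,0,0],[-87,-82,0,0,0,0],[-116,-110,0,0,0,0],[-145,-138,0,0,0,0],[-174,-165,0,0,0,0],[-203,-193,0,0,0,0],[-233,-220,0,0,0,0]]], fingers=0)

```text
time: 0.9
ee_pos: [0.3106, 0.2242, 0.2072]
eef_rot: [-0.0, 0.144, 0.99, -0.0]
wrist_force: [0.6, 0.7, -0.5]
width: 0.0004
finger_force: 0.0
```

arm_command(motion=[[[-29,-27,0,0,0,0],[-58,-55,0,0,0,0],[-87,-82,0,0,0,0],[-116,-110,0,0,0,0],[-145,-138,0,0,0,0],[-174,-165,0,0,0,0],[-203,-193,0,0,0,0],[-233,-221,0,0,0,0]]])

```text
time: 1.7
ee_pos: [0.4709, -0.0542, 0.207]
eef_rot: [-0.0, 0.145, 0.99, 0.0]
wrist_force: [0.0, 0.3, -0.6]
width: -0.0
finger_force: 0.0
```

arm_command(motion=[[[0,0,20,0,0,0],[0,0,45,0,0,0],[0,0,70,0,0,0],[0,0,95,0,0,0],[0,0,115,0,0,0],[0,0,125,0,0,0],[0,0,125,0,0,0],[0,0,125,0,0,0]]])

```text
time: 2.5
ee_pos: [0.471, -0.0527, 0.0828]
eef_rot: [0.0, 0.144, 0.99, -0.0]
wrist_force: [0.6, 0.1, -0.8]
width: -0.0
finger_force: 0.0
```

```bash
python3 - <<'E'
from h import *
im=bot.capture("scene")
c=bot.calibration("scene")
p=bot.get_state()["ee_pos"];print(p,bot.get_state()["wrist_force"])
def pr(X):
    q=c["camera_matrix"]@(c["R"]@X+c["t"]);return q[:2]/q[2]
print(pr(p),pr(np.array([p[0],p[1],.037])))
cv2.imwrite("pics/near.png",cv2.resize(im[200:330,240:400,::-1],None,fx=4,fy=4))
E
```

```text
[ 0.47122366 -0.05278474  0.08314725] [-0.46401629 -0.71346252  0.37811373]
[311.60899324 250.0528186 ] [312.1716441  273.58624778]
```

View pics/near.png

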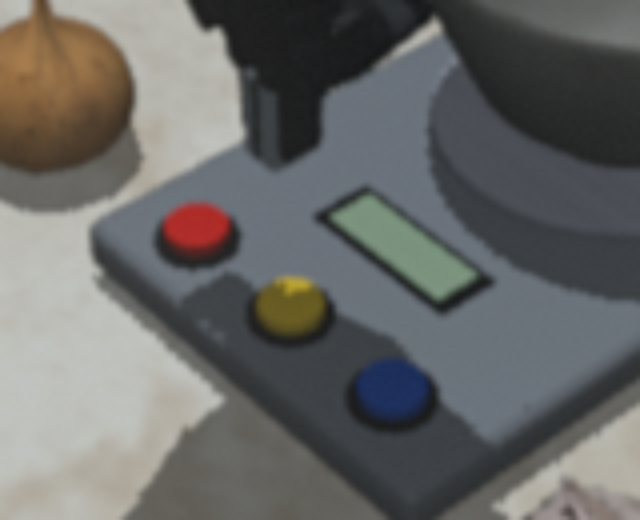

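The crop shows the fingertip end near crop (283,152), which is pixel (311,238). The TCP projects to (311.6,250), so the tip looks about 20 mm higher or farther away than reported. I'll go down some way, still clear of the button, and check again.

arm_command(motion=[[[0,0,10,0,0,0],[0,0,20,0,0,0],[0,0,30,0,0,0],[0,0,30,0,0,0],[0,0,30,0,0,0]]])

```text
time: 3.05
ee_pos: [0.4703, -0.0526, 0.0519]
eef_rot: [-0.0, 0.144, 0.99, 0.0]
wrist_force: [0.7, -0.3, -0.1]
width: 0.0
finger_force: 0.0
```

```bash
python3 - <<'E'
from h import *
im=bot.capture("scene");im2=bot.capture("top")
p=bot.get_state()["ee_pos"];print(p)
for n in("scene","top"):
    c=bot.calibration(n);q=c["camera_matrix"]@(c["R"]@p+c["t"]);print(n,q[:2]/q[2])
a=cv2.resize(im[200:330,240:340,::-1],None,fx=4,fy=4);b=cv2.resize(im2[210:340,270:370,::-1],None,fx=4,fy=4)
cv2.imwrite("pics/near2.png",np.clip(np.hstack([a,b]).astype(float)*1.5,0,255))
E
```

```text
[ 0.47077864 -0.05269091  0.05242819]
scene [311.7658475 266.0677282]
top [320.57944298 272.09588475][ WARN:0@0.753] global loadsave.cpp:1063 imwrite_ Unsupported depth image for selected encoder is fallbacked to CV_8U.
```

View pics/near2.png

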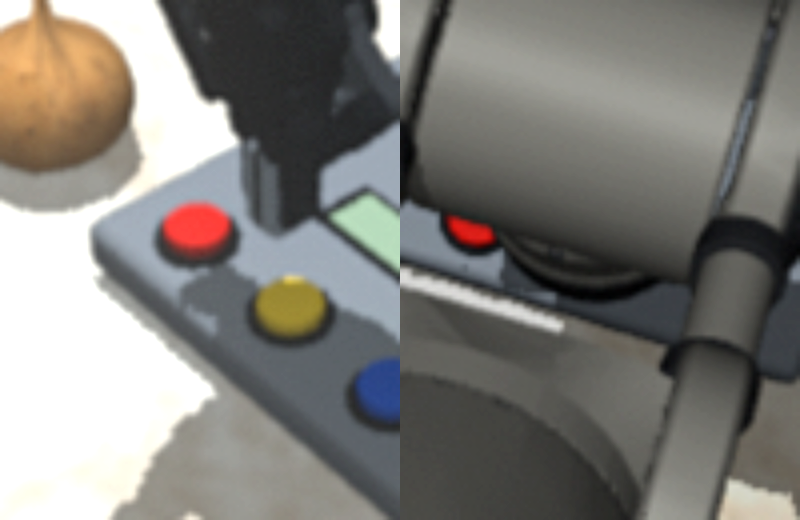

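The tip end is now at crop (285,216), pixel (311,254), against a predicted (312,266). The offset is still 12 px. A yaw test will separate a vertical offset, where the tip stays put, from a sideways one, where it swings round.

arm_command(motion=[[[0,0,0,0,0,8],[0,0,0,0,0,16],[0,0,0,0,0,24],[0,0,0,0,0,32],[0,0,0,0,0,40],[0,0,0,0,0,48],[0,0,0,0,0,54],[0,0,0,0,0,54]]])

```text
time: 3.95
ee_pos: [0.4709, -0.0527, 0.0527]
eef_rot: [0.0, 0.578, 0.816, 0.0]
wrist_force: [0.6, 0.2, 0.8]
width: 0.0001
finger_force: 0.0
```

```bash
python3 - <<'E'
from h import *
im=bot.capture("scene")
s=bot.get_state();p=s["ee_pos"];print(p,s["joint_pos"])
c=bot.calibration("scene");q=c["camera_matrix"]@(c["R"]@p+c["t"]);print(q[:2]/q[2])
cv2.imwrite("pics/near3.png",cv2.convertScaleAbs(cv2.resize(im[200:330,240:400,::-1],None,fx=4,fy=4),alpha=1.5))
E
```

```text
[ 0.47081939 -0.05269043  0.05260887] [-2.73484354e-01  4.44616301e-01  1.86408530e+00  1.21859497e-04
  8.32137059e-01 -6.14444797e-01]
[311.77881625 265.96050633]
```

View pics/near3.png

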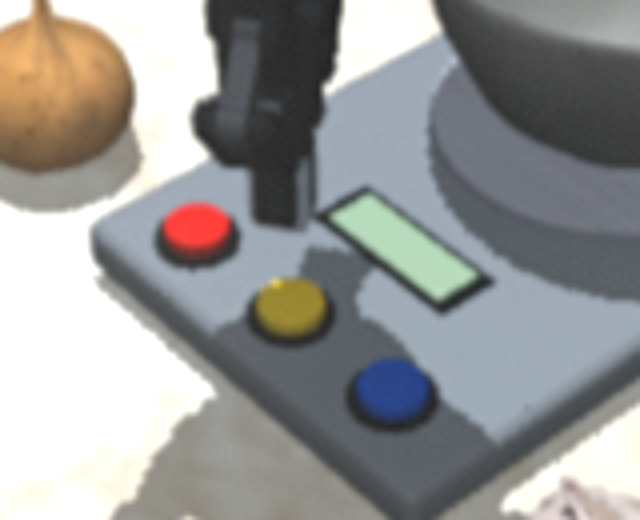

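After a 54° yaw the end face is still centred at crop (284,213), so the offset isn't sideways in the tool. It looks axial, about 20 mm. To settle it I'll raise the tool and tilt it so both cameras see the tip, then triangulate.

arm_command(motion=[[[0,0,-20,0,0,-8],[0,0,-40,0,0,-16],[0,0,-60,0,0,-24],[0,0,-80,0,0,-32],[0,0,-80,0,0,-40],[0,0,-80,0,0,-48],[0,0,-80,0,0,-54],[0,0,-80,0,0,-54]]])

```text
time: 4.8
ee_pos: [0.4706, -0.0527, 0.1325]
eef_rot: [0.0, 0.143, 0.99, 0.0]
wrist_force: [0.5, 0.1, -0.5]
width: 0.0004
finger_force: 0.0
```

arm_command(motion=[[[0,0,0,0,-8,0],[0,0,0,0,-16,0],[0,0,0,0,-24,0],[0,0,0,0,-32,0],[0,0,0,0,-40,0],[0,0,0,0,-45,0],[0,0,0,0,-45,0],[0,0,0,0,-45,0]]])

```text
time: 5.6
ee_pos: [0.4672, -0.0261, 0.1826]
eef_rot: [0.325, 0.149, 0.93, -0.08]
wrist_force: [-0.6, -0.8, -0.5]
width: 0.0
finger_force: 0.0
```

```bash
python3 - <<'E'
from h import *
s=bot.get_state();p=s["ee_pos"];print(p,s["eef_rot"])
o=[]
for n in("scene","top"):
    im=bot.capture(n);c=bot.calibration(n)
    for X in(p,p-.02*Ro.from_quat(s["eef_rot"],scalar_first=True).as_matrix()[:,2]):
        q=c["camera_matrix"]@(c["R"]@X+c["t"]);q=q[:2]/q[2];print(n,q)
        if X is p:
            x,y=(q-[50,65]).astype(int);print("crop",x,y)
            o.append(cv2.resize(im[y:y+130,x:x+100,::-1],None,fx=4,fy=4))
cv2.imwrite("pics/tilt.png",cv2.convertScaleAbs(np.hstack(o),alpha=1.5))
E
```

```text
[ 0.46717342 -0.0260583   0.18258683] [ 0.32548254  0.14938847  0.93021266 -0.08030327]
scene [291.65097964 187.8770012 ]
crop 241 122
scene [282.83141614 181.15558007]
top [301.5546367  262.99346235]
crop 251 197
top [297.46797444 269.55939284]
```

View pics/tilt.png

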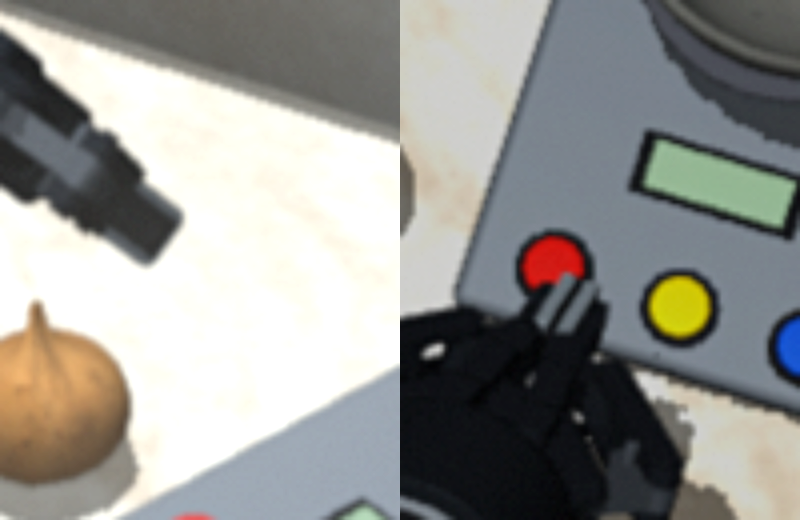

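Both views put the visible tip about 20 mm short of the reported TCP along the tool axis: scene offset (-9,-6) px and top offset (-4,+5) px. A 20 mm shift predicts (-8.8,-6.7) and (-4.1,+6.6). So the true tip is about 20 mm above the reported TCP, and I expect contact near TCP z ≈ 0.017. The descent will still be force-guarded from 0.040. First I'll stand the tool upright over the button again.

```bash
python3 - <<'E'
from h import *
s=bot.get_state();p=s["ee_pos"];R=Ro.from_quat(s["eef_rot"],scalar_first=True)
T=Ro.from_quat([0,.1435,.9897,0],scalar_first=True)
for z in (.1325,):print((R.inv().apply(np.array([.4698,-.0535,z])-p)*1000).round(1))
print((R.inv()*T).as_rotvec(degrees=True).round(1))
E
```

```text
[ 22.7 -23.   47.2]
[-3.8 38.9 -1.5]
```

arm_command(motion=[[[4,-4,8,-0.6,6.5,-0.2],[8,-8,16,-1.3,13,-0.5],[12,-12,24,-1.9,19.5,-0.8],[16,-16,32,-2.5,26,-1.0],[20,-20,40,-3.2,32.5,-1.2],[22.7,-23,47.2,-3.8,38.9,-1.5],[22.7,-23,47.2,-3.8,38.9,-1.5],[22.7,-23,47.2,-3.8,38.9,-1.5]]])

```text
time: 6.5
ee_pos: [0.4704, -0.0542, 0.1315]
eef_rot: [-0.0, 0.144, 0.99, 0.001]
wrist_force: [0.4, 1.0, 0.3]
width: -0.0001
finger_force: 0.0
```

Upright at (0.470, -0.054). Next I'll go down to about 0.041 and then continue in small guarded steps.

arm_command(motion=[[[0,0,20,0,0,0],[0,0,40,0,0,0],[0,0,60,0,0,0],[0,0,75,0,0,0],[0,0,85,0,0,0],[0,0,90,0,0,0],[0,0,90,0,0,0],[0,0,90,0,0,0]]])

```text
time: 7.3
ee_pos: [0.4703, -0.0544, 0.043]
eef_rot: [0.0, 0.144, 0.99, -0.0]
wrist_force: [0.2, 0.5, -0.0]
width: -0.0
finger_force: 0.0
```

arm_command(motion=[[[0,0,1,0,0,0],[0,0,2,0,0,0],[0,0,3,0,0,0],[0,0,4,0,0,0],[0,0,5,0,0,0],[0,0,6,0,0,0],[0,0,6,0,0,0]]])

```text
time: 8.0
ee_pos: [0.4699, -0.0545, 0.0362]
eef_rot: [-0.0, 0.144, 0.99, -0.0]
wrist_force: [-0.4, 0.6, -0.2]
width: -0.0002
finger_force: 0.0
```

arm_command(motion=[[[0,0,1,0,0,0],[0,0,2,0,0,0],[0,0,2.5,0,0,0],[0,0,2.5,0,0,0]]])

```text
time: 8.4
ee_pos: [0.4699, -0.0545, 0.0337]
eef_rot: [-0.0, 0.144, 0.99, -0.0]
wrist_force: [-0.2, -0.0, 0.2]
width: 0.0001
finger_force: 0.0
```

```bash
python3 - <<'E'
from h import *
im=bot.capture("scene");s=bot.get_state();print(s["ee_pos"],s["wrist_force"])
cv2.imwrite("pics/near4.png",cv2.convertScaleAbs(cv2.resize(im[200:330,240:400,::-1],None,fx=4,fy=4),alpha=1.5))
E
```

```text
[ 0.46995903 -0.05449609  0.03381562] [ 0.06912164 -0.13245652  0.09586806]
```

View pics/near4.png

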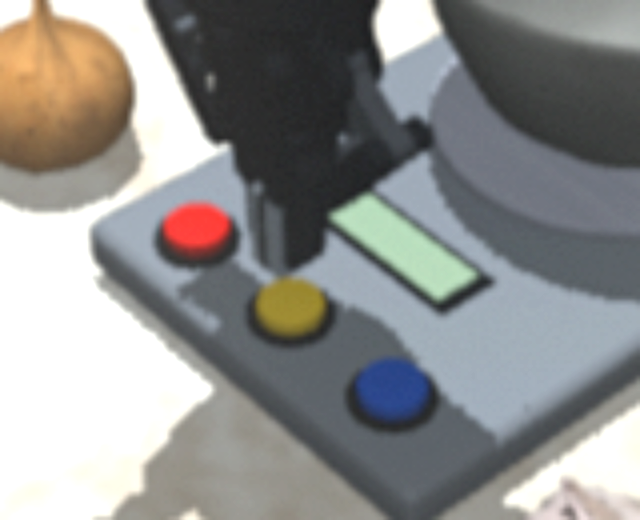

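The end face is centred at crop (290,253), straight above the yellow cap at (290,303), and there is no force at TCP z 0.034. That confirms the short fingers, so I'll carry on down.

arm_command(motion=[[[0,0,3,0,0,0],[0,0,6,0,0,0],[0,0,9,0,0,0],[0,0,12,0,0,0],[0,0,13,0,0,0],[0,0,13,0,0,0]]])

```text
time: 9.05
ee_pos: [0.4698, -0.0544, 0.0206]
eef_rot: [-0.001, 0.144, 0.99, -0.0]
wrist_force: [-0.4, 0.0, 1.3]
width: -0.0
finger_force: 0.0
```

arm_command(motion=[[[0,0,0.5,0,0,0],[0,0,1,0,0,0],[0,0,1.5,0,0,0],[0,0,2,0,0,0],[0,0,2,0,0,0]]])

```text
time: 9.55
ee_pos: [0.47, -0.0545, 0.0188]
eef_rot: [-0.0, 0.144, 0.99, -0.0]
wrist_force: [0.1, 0.5, -0.7]
width: -0.0
finger_force: 0.0
```

arm_command(motion=[[[0,0,0.5,0,0,0],[0,0,1,0,0,0],[0,0,1.5,0,0,0],[0,0,2,0,0,0],[0,0,2,0,0,0]]])

```text
time: 10.05
ee_pos: [0.4699, -0.0545, 0.0168]
eef_rot: [-0.0, 0.144, 0.99, -0.0]
wrist_force: [0.1, -0.3, -0.1]
width: 0.0004
finger_force: 0.0
```

arm_command(motion=[[[0,0,0.5,0,0,0],[0,0,1,0,0,0],[0,0,1.5,0,0,0],[0,0,1.5,0,0,0]]])

```text
time: 10.45
ee_pos: [0.4699, -0.0545, 0.0153]
eef_rot: [-0.0, 0.144, 0.99, -0.0]
wrist_force: [-1.0, -0.1, -0.2]
width: -0.0001
finger_force: 0.0
```

```bash
python3 - <<'E'
from h import *
im=bot.capture("scene");s=bot.get_state();print(s["ee_pos"],s["wrist_force"])
cv2.imwrite("pics/near5.png",cv2.convertScaleAbs(cv2.resize(im[200:330,240:400,::-1],None,fx=4,fy=4),alpha=1.5))
E
```

```text
[ 0.46993891 -0.0545029   0.01532149] [-0.1306664  -0.55575698  0.26367548]
```

View pics/near5.png

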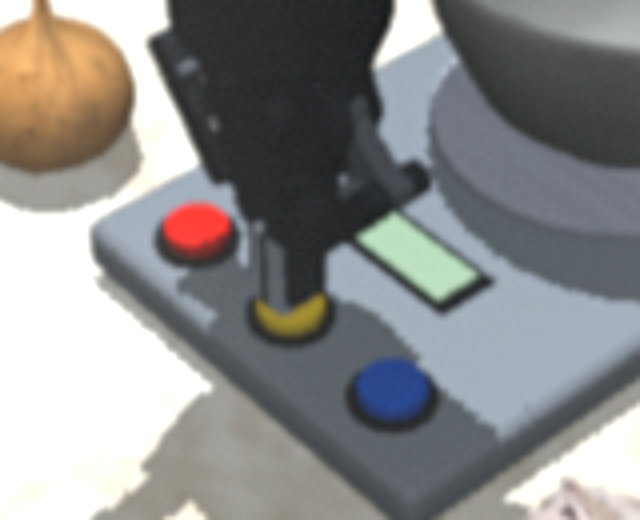

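The tip's end face is now at crop (291,293), just above the cap centre (290,303). About 4 mm remain.

arm_command(motion=[[[0,0,0.5,0,0,0],[0,0,1,0,0,0],[0,0,1.5,0,0,0],[0,0,2,0,0,0],[0,0,2,0,0,0]]])

```text
time: 11.0
ee_pos: [0.4699, -0.0545, 0.0133]
eef_rot: [-0.0, 0.144, 0.99, -0.0]
wrist_force: [0.7, 0.0, -0.1]
width: 0.0004
finger_force: 0.0
```

arm_command(motion=[[[0,0,0.5,0,0,0],[0,0,1,0,0,0],[0,0,1.5,0,0,0],[0,0,1.5,0,0,0]]])

```text
time: 11.4
ee_pos: [0.47, -0.0545, 0.0119]
eef_rot: [-0.0, 0.144, 0.99, -0.0]
wrist_force: [-0.2, 0.5, 1.5]
width: 0.0001
finger_force: 0.8
```

Contact has started at z ≈ 0.012, with 1.5 N at the wrist and 0.8 N on the pad.

arm_command(motion=[[[0,0,0.5,0,0,0],[0,0,1,0,0,0],[0,0,1.5,0,0,0],[0,0,1.5,0,0,0]]])

```text
time: 11.8
ee_pos: [0.47, -0.0545, 0.0103]
eef_rot: [-0.0, 0.144, 0.99, -0.0]
wrist_force: [-0.7, -0.7, 2.0]
width: 0.0
finger_force: 1.3
```

arm_command(motion=[[[0,0,0.5,0,0,0],[0,0,1,0,0,0],[0,0,1,0,0,0],[0,0,1,0,0,0]]])

```text
time: 12.2
ee_pos: [0.47, -0.0545, 0.0094]
eef_rot: [-0.0, 0.144, 0.99, -0.0]
wrist_force: [-0.7, 0.0, 3.1]
width: -0.0003
finger_force: 1.5
```

The force follows the spring at about 3.0 N, or roughly 3.2 mm of travel. I'll go 1 mm more and hold for about a second.

arm_command(motion=[[[0,0,0.5,0,0,0],[0,0,1,0,0,0],[0,0,1,0,0,0],[0,0,1,0,0,0],[0,0,1,0,0,0]]])

```text
time: 12.7
ee_pos: [0.47, -0.0545, 0.0084]
eef_rot: [-0.0, 0.144, 0.99, -0.0]
wrist_force: [-1.1, 0.3, 3.6]
width: -0.0002
finger_force: 1.8
```

arm_command(motion=[[[0,0,0,0,0,0],[0,0,0,0,0,0],[0,0,0,0,0,0],[0,0,0,0,0,0],[0,0,0,0,0,0],[0,0,0,0,0,0],[0,0,0,0,0,0],[0,0,0,0,0,0]]])

```text
time: 13.5
ee_pos: [0.47, -0.0545, 0.0084]
eef_rot: [-0.0, 0.144, 0.99, -0.0]
wrist_force: [0.0, 0.2, 3.5]
width: -0.0
finger_force: 1.8
```

It held for over a second at 3.5–3.6 N, about 4.2 mm down. Now I'll let the button up and draw back.

arm_command(motion=[[[0,0,-3,0,0,0],[0,0,-8,0,0,0],[0,0,-20,0,0,0],[0,0,-40,0,0,0],[0,0,-65,0,0,0],[0,0,-90,0,0,0],[0,0,-115,0,0,0],[0,0,-140,0,0,0]]])

```text
time: 14.3
ee_pos: [0.4696, -0.0544, 0.1494]
eef_rot: [-0.001, 0.144, 0.99, -0.0]
wrist_force: [0.4, -0.0, -0.5]
width: -0.0003
finger_force: 0.0
```

arm_command(motion=[[[20,20,-20,0,0,0],[45,45,-40,0,0,0],[70,70,-40,0,0,0],[90,90,-40,0,0,0],[100,100,-40,0,0,0],[100,100,-40,0,0,0],[100,100,-40,0,0,0]]])

```text
time: 15.0
ee_pos: [0.4029, 0.0698, 0.1885]
eef_rot: [-0.0, 0.144, 0.99, -0.0]
wrist_force: [0.2, -0.5, -0.1]
width: -0.0001
finger_force: 0.0
```

```bash
python3 - <<'E'
from h import *
im=bot.capture("scene");s=bot.get_state();print(s["time"],s["ee_pos"],s["wrist_force"],s["finger_force"])
for h,q in((0,(289,258)),(26,(313,277)),(112,(339,298))):print(blob(im,h,q,14)[0].round(1))
cv2.imwrite("pics/end.png",im[:,:,::-1])
E
```

```text
15.05 [0.40307064 0.06944432 0.18844182] [-0.00648373 -0.19043193 -0.08501316] 0.0
[288.8 256.7]
[312.2 275.9]
[337.7 296.5]
```

View pics/end.png

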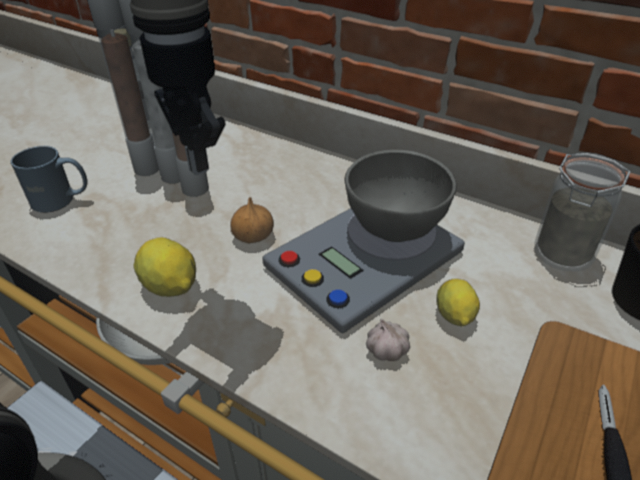

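All three buttons are back at their starting pixels: red (289,257), yellow (312,276) and blue (338,297). The bowl, onion, garlic and lemon haven't moved, and the arm is clear.

```bash
python3 -c "
from rig import bot
print(bot.sign_off())"
```

```text
the job is handed in; nothing more can be done
None
```

The yellow button was held about 4 mm down for over a second at about 3.6 N and released; all three buttons look up, nothing else moved, the arm is clear, and the job is handed in (no verdict was returned).

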